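# Pack the filter cubes away and close the case

### The arm

A 6-joint arm with a two-finger parallel gripper is mounted at the origin on the work surface. World frame = base frame: x ahead of the robot, y to its left, z up, the work surface at z = 0. Lengths are in m, angles in rad, forces in N, time in s.
With the tool pointing down it reaches from about 0.35 to 0.8 m from the base axis. Payload 7.3 kg.
Tool frame: the origin (TCP) lies between the finger pads; the fingertips stand 25 mm ahead of it and the grasp point (between the pads) lies 6 mm ahead of it; z points along the fingers, y is the line along which they close (so a half turn about z gives the same grasp; the last joint's range is limited). The gripper opens to 85 mm and grips with 20 to 120 N. Pads are 22 mm wide; open, the fingers measure 114 mm over their backs; the gripper's body (76 mm by 85 mm) begins 54 mm behind the grasp point. The pads swing forward as they close: fully open they stand 13 mm farther back than shut.
Start: joints at [-1.251, 0.342, 1.524, -0, 1.275, -0.146], TCP at [0.236, -0.469, 0.256] pointing down, gripper open.
Joint ranges: [-2.53, 2.53], [-0.77, 2.02], [0.04, 2.7], [-1, 4.14], [0.28, 2.66], [-3.11, 3.11]. Speed limits (rad/s): [2.57, 2.57, 3.14, 3.14, 3.14, 3.14].

### API

Orientations are given as a unit quaternion [w, x, y, z].
In Python, from cell import state, capture, get_calibration, ctrl gives the robot as it stands.
- The arm moves only by the tool step_arm, never from a script. Its arguments are lists of equal length, an entry for each row: "translation": the shift along the tool's x, y, z in units of 0.2 m (1.0 is 0.2 m), a list of three; "rot": the turn, a rotation vector about the tool's x, y, z in units of 45 degrees (1.0 is 45 degrees), a list of three; "jaw": the opening, from 0 (shut) to 1 (fully open). A call has 1 to 5 rows; each row is the pose to reach, as a shift and turn from the pose commanded when the call began, along the tool's axes at that moment; what a row does not reach only later rows make up. A row lasts 1/8 s, in which the tool goes at most 62.5 mm and 10.7 degrees, less where a joint would pass 70% of its speed; a pose out of reach is approached as far as the arm can. A call with a number of a shift or a turn outside -1 to 1 is refused whole. A call with a gripper value outside its range is refused whole. The fingers move at their own pace and stop on an object; the grip force is fixed at half the most. Time passes only in rows, so rows that repeat a pose let the fingers close. It gives the time, the measured TCP pose, the force, the opening and the grip force at its end, in the units of the state.
- state(): the state, without advancing time (a new reading comes with each control period).
- capture(name): name is "scene" or "top" or "wrist"; returns the picture (480x640x3 uint8, red, green, blue); there is no depth.
- get_calibration(name): a dict with "fov_y" (degrees; the focal length in pixels is half the picture's height over the tangent of half this angle, whatever the lens; pixels are square), "cx", "cy" (the principal point, pixels), "k1" (the pictures are not rectified: a ray, as slopes to the right and down, at radius r is drawn at 1 + k1 r^2 times it, then the intrinsics apply), "position" and "orientation" of the camera in the world; the wrist camera has in their place "hand_eye" (4x4, takes a point from camera to tool coordinates, whose origin is the TCP and whose axes are the flange's). Camera axes: x right, y up, looking along -z (the intrinsics and any distortion apply to the point x, -y, -z); pixel columns grow to the right and rows downward; lengths in m; the calibration is good to about 2 mm. A picture is of the moment at which its call begins: read the wrist's pose just before it. get_calibration takes no time and is no camera call.
- ctrl.job_done(): hands the job in; it is judged then, once.
The state is a dict: "time": time; "joint_pos": joint angles; "qd": joint speeds; "tau": joint torques, N m; "tool_pos": TCP position; "eef_rot": TCP orientation; "wrist_force": force on the tool from outside, world axes, zero at the start; "moment": the same for the moment, N m; "gripper_width": opening from 0.0 (shut) to 1.0 (fully open); "finger_force": force on a finger pad.
Only numpy, scipy, OpenCV 4.12 (cv2) and the standard library are available. Lean on these libraries where they do the work, as an engineer would, in place of code of your own. Each camera call takes 0.05 s, during which the arm holds its last target. There are 200 camera calls.

### The job

First take the spanner off the open instrument case and lay it flat, lengthwise, on the blue mat. Then move the green-topped and the orange-topped filter cubes from the sloping rack into the case pockets marked with their own colours, each upright, coloured top up, and fully down so that nothing stands above the rim, set in place rather than dropped. Last, close the lid gently and fully; leave the blue cube in its pocket and do not disturb the oil bottle, the objective or the slide box.

Things in the scene. Friction and masses are not known exactly. Their poses are not given: they have to be found in the camera images.
- case: Open white plastic instrument case, fixed, 190 x 120 x 64 mm high (x, y, z), walls 6 mm. Origin: centre of its underside, on the table; z up, x along its long side, y towards its hinged side. Grey foam fills it up to 26 mm above the underside, with three pockets in a row along x, each with a colour mark beside it; above the foam the inside is open (178 x 108 mm) up to the rim.
- pocket_green (a point): Centre of the floor of the green-marked pocket (the middle one), 12 mm above the case's underside, 14 mm below the foam's top; axes as the case. The pocket is 46 x 38 mm (x, y), chamfered at the mouth. A cube fully down has its centre 23 mm above this point and its top 6 mm below the rim; one left standing on the foam stands 8 mm above the rim and blocks the lid.
- pocket_orange (a point): Same for the orange-marked pocket, at the case's +x end, 58 mm from the green one.
- pocket_blue (a point): Same for the blue-marked pocket, at the case's -x end, 58 mm from the green one; it already holds the blue cube.
- lid (a joint): Angle of the case's lid in rad: 0 closed flat on the rim, pi/2 upright, up to 2.15 leaning outward (towards the case's +y). It starts open at 1.75 to 2.05. Stiff hinge (about 0.18 N m): it stays where it is left and never falls shut, so it has to be pushed (about 2 N near the free edge) all the way down.
- lid_hinge (a point): Middle of the hinge line, on the case's +y rim (y = +60 mm, 64.5 mm above the underside). The axis runs along the case's x. The frame turns with the lid; at lid = 0 its axes are those of the case.
- lid_edge (a point): Middle of the lid's free edge, half-way through its thickness; moves with the lid. The lid is a flat plate 190 x 120 x 8 mm: it reaches 120 mm from the hinge line, its inner face in the plane of the hinge, its outer face 8 mm off. A black pull tab, 50 mm wide and 8 mm thick, stands out 15 mm beyond the edge at its middle.
- cube_green_center (a point): Microscope filter cube: dark metal block 42 x 34 x 46 mm (its x, y, z), 150 g, green top. Point at its centre, z towards the coloured top. Starts on a sloping rack, its top leaning 0.48 rad (27 degrees) away from the robot about its own level y axis, held by 5 mm rails beside it and a 10 mm lip at its low side. The cubes stand 90 mm apart along y, which one left or right varies; the y faces (34 mm apart) are free to grip.
- cube_orange_center (a point): Microscope filter cube: dark metal block 42 x 34 x 46 mm (its x, y, z), 150 g, orange top; the other one on the rack, otherwise as the green one.
- cube_blue_center (a point): Microscope filter cube: dark metal block 42 x 34 x 46 mm (its x, y, z), 150 g, blue top; already fully down in the blue pocket, to be left there. Point at its centre.
- spanner_mid (a point): Flat steel spanner, 220 mm long (its x), 18 mm wide (y), with 30 mm round heads at both ends, 8 mm thick (z), 200 g, balanced at its middle. Point at its centre. It starts lying along the case on the rims of both short walls, underside 64 mm above the table; below its middle is only the empty green pocket.
- mat: Blue mat for tools, fixed, 260 x 64 x 3 mm (x, y, z). Origin: centre of its underside, on the table; x lengthwise.
- oil_bottle: Small amber bottle with a black cap, 28 mm across, 60 mm high, loose bystander. Origin: centre of its underside.
- objective: Microscope objective standing on the table, metal, 34 mm across, 58 mm high, loose bystander. Origin: centre of its underside.
- slide_box: White plastic slide box, 55 x 90 x 32 mm, loose bystander. Origin: centre of its underside.
Things that resemble listed ones, but are neither listed nor needed, are in the scene too. There is more than one size of the part that bears spanner_mid; the job needs the smaller.

How it is judged:
On the way, in this order (a step that is already met when the one before it is completed fails the run):
1. the spanner lies on the blue mat, let go (x of spanner_mid in the frame of mat between -0.045 and 0.045 m and y of spanner_mid in the frame of mat between -0.035 and 0.035 m and z of spanner_mid in the frame of mat below 0.013 m and angle between the x axis of spanner_mid and the x axis of mat, either way round below 0.3 rad and contact force between the fingers and spanner below 0.2 N), for 0.2 s.
2. with the lid open, both cubes stand fully down in their own pockets, let go (x of cube_green_center in the frame of pocket_green between -0.006 and 0.006 m and y of cube_green_center in the frame of pocket_green between -0.006 and 0.006 m and z of cube_green_center in the frame of pocket_green between 0.019 and 0.027 m and angle between each of cube_green_center, cube_orange_center's own z axis and vertical below 0.1 rad and x of cube_orange_center in the frame of pocket_orange between -0.006 and 0.006 m and y of cube_orange_center in the frame of pocket_orange between -0.006 and 0.006 m and z of cube_orange_center in the frame of pocket_orange between 0.019 and 0.027 m and value of joint lid above 1 rad and contact force between the fingers and cube_green below 0.2 N and contact force between the fingers and cube_orange below 0.2 N), for 0.2 s.
3. the lid is fully closed (value of joint lid below 0.04 rad), for 0.2 s.
At the end, for the whole second after the job is handed in: Lid closed within 0.04 rad; all three cubes coloured top up (within 0.1 rad) in their own pockets, centred within 6 mm, down within 4 mm; spanner flat on the mat, lengthwise within 0.3 rad, its middle within 45 mm (along) and 35 mm (across) of the mat's centre (x of cube_green_center in the frame of pocket_green between -0.006 and 0.006 m and y of cube_green_center in the frame of pocket_green between -0.006 and 0.006 m and z of cube_green_center in the frame of pocket_green between 0.019 and 0.027 m and angle between each of cube_green_center, cube_orange_center, cube_blue_center's own z axis and vertical below 0.1 rad and x of cube_orange_center in the frame of pocket_orange between -0.006 and 0.006 m and y of cube_orange_center in the frame of pocket_orange between -0.006 and 0.006 m and z of cube_orange_center in the frame of pocket_orange between 0.019 and 0.027 m and x of cube_blue_center in the frame of pocket_blue between -0.006 and 0.006 m and y of cube_blue_center in the frame of pocket_blue between -0.006 and 0.006 m and z of cube_blue_center in the frame of pocket_blue between 0.019 and 0.027 m and x of spanner_mid in the frame of mat between -0.045 and 0.045 m and y of spanner_mid in the frame of mat between -0.035 and 0.035 m and z of spanner_mid in the frame of mat below 0.013 m and angle between the x axis of spanner_mid and the x axis of mat, either way round below 0.3 rad and value of joint lid below 0.04 rad); the robot touches nothing.
It fails at once if the oil bottle is pushed more than 20 mm or tipped over (distance of oil_bottle from where it was at the start of the episode above 0.02 m or angle between oil_bottle's own z axis and vertical above 0.5 rad).
It fails at once if the objective is pushed more than 20 mm or tipped over (distance of objective from where it was at the start of the episode above 0.02 m or angle between objective's own z axis and vertical above 0.5 rad).
It fails at once if the slide box is pushed more than 20 mm or tipped over (distance of slide_box from where it was at the start of the episode above 0.02 m or angle between slide_box's own z axis and vertical above 0.5 rad).
It fails at once if the lid is slammed (faster than 4 rad/s) (velocity of joint lid below -4 rad/s).
It fails at once if a cube falls freely, dropped from more than about 25 mm (over 0.7 m/s while not held) ((linear speed of cube_green above 0.7 m/s and contact force between the fingers and cube_green below 0.2 N) or (linear speed of cube_orange above 0.7 m/s and contact force between the fingers and cube_orange below 0.2 N)).
It also fails if it takes over 72 s, if anything falls off the work surface, if the arm or the gripper's body presses on something with over 40 N, if the wrist force passes 120 N, or if a joint passes its speed limit or range.

## Working session

There is one attempt and no reset: what is moved stays moved. The work goes in short steps, Python scripts to look and compute and a tool call to move; the robot and the scene stay as the last step left them, time stands still between calls to the robot, and variables do not carry over. Pictures are saved under pics/ and viewed, at most 10 in all, crops included, and the job is handed in when it is done.

Besides the shell and the picture viewer there is one more tool, called after "Emit:" as name(argument=value, ...), one argument or row to a line, values as JSON. step_arm: Moves the arm, as the interface text tells. Shifts and turns lie within -1 to 1; 1 stands for 0.2 m of shift or 45 degrees of turn. Its arguments: {"type":"object","properties":{"translation":{"type":"array"},"rot":{"type":"array"},"jaw":{"type":"array"}},"required":["translation","rot","jaw"]}

```bash
ls; mkdir -p pics; python3 - <<'E'
from cell import *
import cv2,numpy as np
np.set_printoptions(precision=4,suppress=True)
s=state();print(s['tool_pos'],s['eef_rot'],s['time'])
for n in ('scene','top','wrist'):
    print(n,get_calibration(n))
for n in ('scene','top'):
    cv2.imwrite(f'pics/{n}0.png',capture(n)[:,:,::-1])
E
```

```text
pics
[ 0.2357 -0.4687  0.2556] [-0.0008  0.973   0.2308 -0.0001] 0.0
scene {'fov_y': 51.679339042849584, 'cx': 319.4634826315366, 'cy': 237.50323641486796, 'k1': -0.05585710586331598, 'position': array([1.1709, 0.5125, 0.7243]), 'orientation': array([0.4095, 0.1944, 0.389 , 0.802 ])}
top {'fov_y': 47.024047278995, 'cx': 313.6420493745259, 'cy': 246.91339040005266, 'k1': -0.0014192190695332995, 'position': array([0.3288, 0.0543, 1.1905]), 'orientation': array([ 0.7111,  0.0503, -0.0647, -0.6983])}
wrist {'fov_y': 68.86345687812847, 'cx': 318.79317482699, 'cy': 237.7481137344262, 'k1': 0.00275995317036209, 'hand_eye': array([[-0.0004,  0.9586,  0.2846,  0.072 ],
       [ 1.    ,  0.0008, -0.0013, -0.0024],
       [-0.0014,  0.2846, -0.9586, -0.1168],
       [ 0.    ,  0.    ,  0.    ,  1.    ]])}
```

View pics/top0.png

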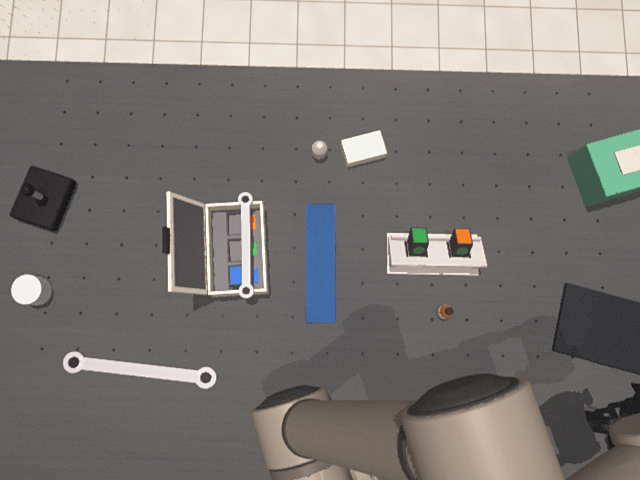

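View pics/scene0.png

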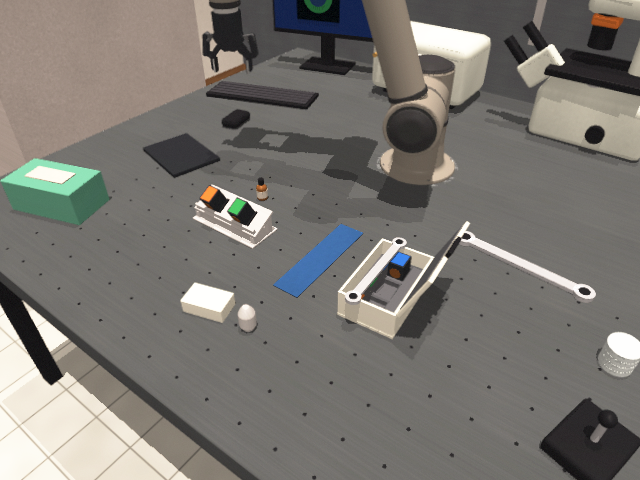

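Top view: case around (236,248), with the hinge on the left (+y), and the spanner's heads at (245,198) and (246,290). The mat is at (320,263), green cube (418,240), orange cube (461,241), bottle (445,312), objective (319,149) and box (363,148). The scene view shows the same layout, and the large spanner is a decoy.

```bash
cat > h.py <<'E'
from cell import state,capture,get_calibration,ctrl
import numpy as np,cv2
from scipy.spatial.transform import Rotation as R
np.set_printoptions(precision=4,suppress=True)
def rot(q): return R.from_quat([q[1],q[2],q[3],q[0]]).as_matrix()
def cam(n,s=None):
    c=get_calibration(n);f=240/np.tan(np.radians(c['fov_y']/2))
    K=np.array([[f,0,c['cx']],[0,f,c['cy']],[0,0,1]]);D=np.array([c['k1'],0,0,0.])
    if n=='wrist':
        s=s or state();T=np.array(c['hand_eye']);Q=rot(s['eef_rot'])
        P=Q@T[:3,3]+s['tool_pos'];A=Q@T[:3,:3]
    else: P=np.array(c['position']);A=rot(c['orientation'])
    return K,D,P,A
def rays(c,px):
    K,D,P,A=c
    u=cv2.undistortPoints(np.array(px,float).reshape(-1,1,2),K,D).reshape(-1,2)
    d=np.c_[u[:,0],-u[:,1],-np.ones(len(u))]@A.T
    return P,d
def onz(c,px,z):
    P,d=rays(c,px);return P+d*((z-P[2])/d[:,2])[:,None]
def tri(c1,p1,c2,p2):
    P,a=rays(c1,[p1]);Q,b=rays(c2,[p2]);a=a[0]/np.linalg.norm(a);b=b[0]/np.linalg.norm(b)
    t=np.linalg.lstsq(np.c_[a,-b],Q-P,rcond=None)[0]
    x=P+a*t[0];y=Q+b*t[1];return (x+y)/2,np.linalg.norm(x-y)
def proj(c,X):
    K,D,P,A=c
    v=(np.atleast_2d(X)-P)@A*[1,-1,-1]
    return cv2.projectPoints(v,np.zeros(3),np.zeros(3),K,D)[0].reshape(-1,2)
def blob(img,lo,hi,box=None):
    h=cv2.cvtColor(img,cv2.COLOR_RGB2HSV);m=cv2.inRange(h,np.array(lo),np.array(hi))
    if box: k=np.zeros_like(m);x0,y0,x1,y1=box;k[y0:y1,x0:x1]=255;m&=k
    c=max(cv2.findContours(m,cv2.RETR_EXTERNAL,cv2.CHAIN_APPROX_NONE)[0],key=cv2.contourArea)
    M=cv2.moments(c);return (M['m10']/M['m00'],M['m01']/M['m00']),cv2.contourArea(c),cv2.minAreaRect(c),c
def err(s,pos,q=None): # move in tool units
    Q=rot(s['eef_rot']);t=Q.T@(np.array(pos)-s['tool_pos'])/.2
    r=R.from_matrix(Q.T@q).as_rotvec()/np.radians(45) if q is not None else 0
    return t,r
def down(yaw): # tool x axis at angle yaw in world, z down
    c,s=np.cos(yaw),np.sin(yaw);return np.array([[c,s,0],[s,-c,0],[0,0,-1.]])
E
python3 - <<'E'
from h import *
t=cv2.imread('pics/top0.png')[:,:,::-1].copy();s=cv2.imread('pics/scene0.png')[:,:,::-1].copy()
T=cam('top');S=cam('scene')
_,a,r,_=blob(t,(105,120,60),(125,255,255),(295,195,345,330));print('mat',onz(T,cv2.boxPoints(r),.003),onz(T,[r[0]],.003))
for n,lo,hi,b,b2 in(('g',(50,120,60),(75,255,255),(400,220,440,262),(225,190,262,225)),('o',(5,150,120),(20,255,255),(440,220,480,262),(195,180,228,212))):
    p,a,r,_=blob(t,lo,hi,b);p2,a2,r2,_=blob(s,lo,hi,b2)
    print(n,p,a,r,p2,a2,tri(T,p,S,p2))
print('spanner',onz(T,[(245,198),(246,290)],.072))
c1=cv2.resize(t[182:306,155:285],None,fx=4.5,fy=4.5,interpolation=cv2.INTER_CUBIC)
cv2.imwrite('pics/c1.png',c1[:,:,::-1])
print('bystanders',onz(T,[(445,312),(319,149),(363,148)],.03))
E
```

```text
mat [[ 0.6198  0.0501  0.003 ]
 [ 0.6212 -0.014   0.003 ]
 [ 0.3625 -0.0166  0.003 ]
 [ 0.3614  0.0453  0.003 ]] [[0.489  0.0162 0.003 ]]
g (419.2263759086189, 234.72377985462097) 160.5 ((419.0, 235.0), (14.0, 14.0), 90.0) (236.55083655083655, 206.24066924066923) 129.5 (array([ 0.5406, -0.1831,  0.0857]), np.float64(0.0016384206796339659))
o (463.1589882565492, 235.99819331526646) 184.5 ((463.0, 236.0), (14.0, 16.0), 90.0) (208.56960408684546, 193.55044699872286) 130.5 (array([ 0.5401, -0.2739,  0.0849]), np.float64(0.002029214950910118))
spanner [[0.613  0.1774 0.072 ]
 [0.4217 0.1684 0.072 ]]
bystanders [[ 0.3865 -0.2463  0.03  ]
 [ 0.7378  0.024   0.03  ]
 [ 0.7425 -0.0729  0.03  ]]
```

View pics/c1.png

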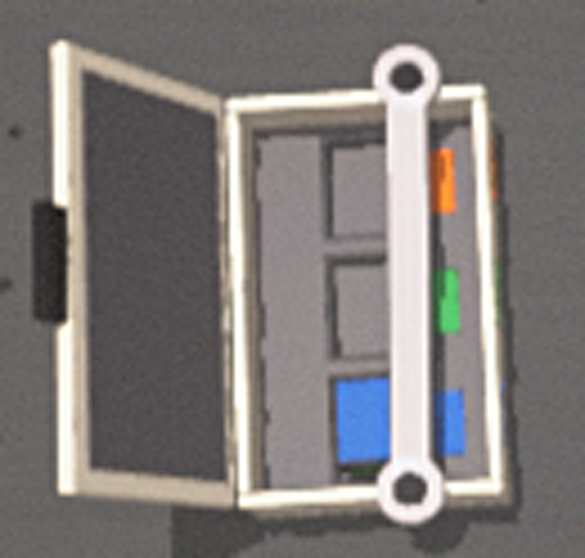

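Crop: rim outer corners at (226,98), (485,87), (503,490), (237,506), spanner heads at (407,76) and (410,488). The orange, green and blue marks run top to bottom, so case +x is world +x.

```bash
python3 - <<'E'
from h import *
T=cam('top');cr=lambda p:np.array(p)/4.5-.4+[155,182]
q=onz(T,cr([(226,98),(485,87),(503,490),(237,506)]),.064);print(q, q.mean(0))
print([np.linalg.norm(q[i]-q[(i+1)%4]) for i in range(4)])
v=q[0]-q[3]+q[1]-q[2];yaw=np.arctan2(v[1],v[0]);print('case yaw',yaw)
h=onz(T,cr([(407,76),(410,488)]),.072);print('sp',h,h.mean(0),np.arctan2(*(h[0]-h[1])[[1,0]]))
s=state();yw=np.arctan2(*(h[0]-h[1])[[1,0]])
print(err(s,[h.mean(0)[0],h.mean(0)[1],.25],down(yw)))
E
```

```text
[[0.6016 0.2616 0.064 ]
 [0.6095 0.1418 0.064 ]
 [0.4221 0.1278 0.064 ]
 [0.4127 0.2475 0.064 ]] [0.5115 0.1947 0.064 ]
[np.float64(0.12002708072640109), np.float64(0.18793425089161042), np.float64(0.12010898823910962), np.float64(0.1894916814998217)]
case yaw 0.07446305978552421
sp [[0.6119 0.1773 0.072 ]
 [0.4216 0.169  0.072 ]] [0.5167 0.1732 0.072 ] 0.04347104176516603
(array([ 2.697 , -2.2365,  0.032 ]), array([-0.0017,  0.0001,  0.5378]))
```

Emit:
step_arm(
  translation=[
    [0.96,-0.8,0],
    [0.96,-0.8,0],
    [0.96,-0.8,0],
    [0.96,-0.8,0],
    [0.96,-0.8,0],
  ],
  rot=[
    [0,0,0.54],
    [0,0,0.54],
    [0,0,0.54],
    [0,0,0.54],
    [0,0,0.54],
  ],
  jaw=[0.5,0.5,0.5,0.5,0.5],
)

```text
time: 0.72
tool_pos: [0.3363, -0.2364, 0.2563]
eef_rot: [-0.0, 1.0, 0.024, -0.0]
wrist_force: [-0.2, -1.2, 0.4]
gripper_width: 0.499
finger_force: 0.0
```

```bash
python3 - <<'E'
from h import *
s=state();print(s['tool_pos'],s['gripper_width'],err(s,[.5167,.1732,.25],down(.0435)))
E
```

```text
[ 0.3363 -0.2364  0.2563] 0.4986717232060725 (array([ 0.9975, -2.003 ,  0.0332]), array([-0.0013,  0.0001,  0.0047]))
```

Emit:
step_arm(
  translation=[
    [0.5,-1,0],
    [0.5,-1,0],
    [0.5,-1,0],
    [0.5,-1,0],
  ],
  rot=[
    [0,0,0],
    [0,0,0],
    [0,0,0],
    [0,0,0],
  ],
  jaw=[0.5,0.5,0.5,0.5],
)

```text
time: 1.23
tool_pos: [0.4278, -0.0344, 0.2562]
eef_rot: [0.0, 1.0, 0.021, 0.0]
wrist_force: [-0.1, -1.1, 0.1]
gripper_width: 0.502
finger_force: 0.0
```

Emit:
step_arm(
  translation=[
    [0.5,-1,0.03],
    [0.5,-1,0.03],
    [0.5,-1,0.03],
    [0.5,-1,0.03],
    [0.5,-1,0.03],
  ],
  rot=[
    [0,0,0.005],
    [0,0,0.005],
    [0,0,0.005],
    [0,0,0.005],
    [0,0,0.005],
  ],
  jaw=[0.5,0.5,0.5,0.5,0.5],
)

```text
time: 1.85
tool_pos: [0.5194, 0.1693, 0.2492]
eef_rot: [0.0, 1.0, 0.02, -0.001]
wrist_force: [0.8, -0.7, 0.5]
gripper_width: 0.503
finger_force: 0.0
```

```bash
python3 - <<'E'
from h import *
s=state();im=capture('wrist');W=cam('wrist',s);print(s['tool_pos'])
yaw=.0745;C=np.array([.5115,.1947,0]);A=np.array([[np.cos(yaw),-np.sin(yaw)],[np.sin(yaw),np.cos(yaw)]])
im=im[:,:,::-1].copy()
P=lambda x,y,z:[*(C[:2]+A@[x,y]),z]
for poly in ([P(x,y,.064) for x,y in((-.095,-.06),(.095,-.06),(.095,.06),(-.095,.06))],[P(.058+x,y,.026) for x,y in((-.023,-.019),(.023,-.019),(.023,.019),(-.023,.019))],[P(x,y,.026) for x,y in((-.023,-.019),(.023,-.019),(.023,.019),(-.023,.019))]):
    cv2.polylines(im,[proj(W,poly).astype(np.int32)],True,(0,0,255),1)
for p in proj(W,[(.6119,.1773,.072),(.4216,.169,.072)]): cv2.circle(im,tuple(int(v) for v in p),3,(0,0,255),-1)
cv2.imwrite('pics/w1.png',im)
E
```

```text
[0.5194 0.1693 0.2492]
```

View pics/w1.png

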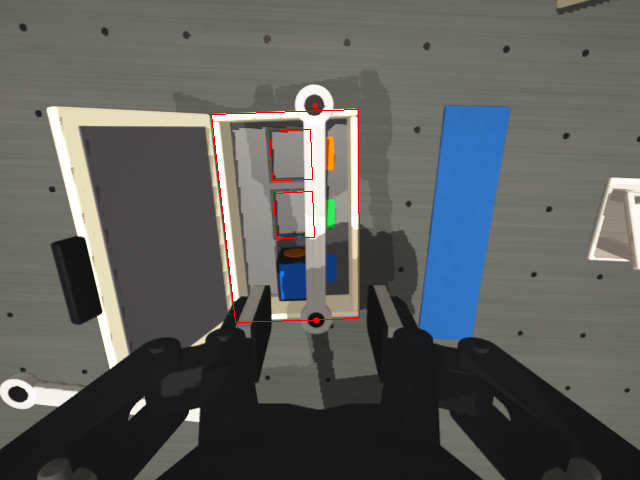

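Overlay on the wrist view: the rim, pockets and spanner heads (316,105)/(317,321) match the estimates to about 1–2 mm. I'm going down on the spanner's middle with the jaws narrowed to clear the rim.

Emit:
step_arm(
  translation=[
    [-0.012,-0.02,0.3],
    [-0.012,-0.02,0.6],
    [-0.012,-0.02,0.6],
    [-0.012,-0.02,0.6],
  ],
  rot=[
    [0,0,0],
    [0,0,0],
    [0,0,0],
    [0,0,0],
  ],
  jaw=[0.33,0.33,0.33,0.33],
)

```text
time: 2.4
tool_pos: [0.5175, 0.1712, 0.1324]
eef_rot: [-0.0, 1.0, 0.018, 0.001]
wrist_force: [1.0, 0.3, 0.5]
gripper_width: 0.328
finger_force: 0.0
```

```bash
python3 - <<'E'
from h import *
s=state();print(s['tool_pos'],s['gripper_width'],err(s,[.5167,.1735,.070],down(.0435)))
E
```

```text
[0.5175 0.1712 0.1324] 0.32802820647400077 (array([-0.0044, -0.0116,  0.3121]), array([-0.0002, -0.0036, -0.009 ]))
```

Emit:
step_arm(
  translation=[
    [-0.004,-0.008,0.31],
    [-0.004,-0.008,0.31],
    [-0.004,-0.008,0.31],
    [-0.004,-0.008,0.31],
  ],
  rot=[
    [0,0,0],
    [0,0,0],
    [0,0,0],
    [0,0,0],
  ],
  jaw=[0.33,0.33,0.33,0.33],
)

```text
time: 2.9
tool_pos: [0.517, 0.1738, 0.0712]
eef_rot: [-0.0, 1.0, 0.019, 0.003]
wrist_force: [0.3, 0.0, 0.2]
gripper_width: 0.33
finger_force: 0.0
```

Emit:
step_arm(
  translation=[
    [0,0,0],
    [0,0,0],
    [0,0,0],
    [0,0,0],
  ],
  rot=[
    [0,0,0],
    [0,0,0],
    [0,0,0],
    [0,0,0],
  ],
  jaw=[0,0,0,0],
)

```text
time: 3.4
tool_pos: [0.5165, 0.1738, 0.0707]
eef_rot: [-0.0, 1.0, 0.019, 0.002]
wrist_force: [-0.2, -0.4, 9.3]
gripper_width: 0.196
finger_force: 58.4
```

Gripped, but the fingertips reach too far below it to set it on the mat. I'll regrip with the spanner nearer the fingertips.

Emit:
step_arm(
  translation=[
    [0,0,0],
    [0,0,0],
    [0,0,-0.066],
    [0,0,-0.066],
    [0,0,-0.066],
  ],
  rot=[
    [0,0,0],
    [0,0,0],
    [0,0,0],
    [0,0,0],
    [0,0,0],
  ],
  jaw=[0.33,0.33,0.33,0.33,0.33],
)

```text
time: 4.03
tool_pos: [0.5153, 0.1736, 0.0817]
eef_rot: [0.0, 1.0, 0.019, 0.0]
wrist_force: [-0.5, -1.0, -0.7]
gripper_width: 0.329
finger_force: 0.0
```

Emit:
step_arm(
  translation=[
    [0,0,0],
    [0,0,0],
    [0,0,0],
    [0,0,0],
  ],
  rot=[
    [0,0,0],
    [0,0,0],
    [0,0,0],
    [0,0,0],
  ],
  jaw=[0,0,0,0],
)

```text
time: 4.53
tool_pos: [0.5152, 0.1735, 0.0816]
eef_rot: [0.0, 1.0, 0.019, -0.0]
wrist_force: [-2.2, 0.4, 4.8]
gripper_width: 0.195
finger_force: 58.9
```

Emit:
step_arm(
  translation=[
    [0,0,-0.15],
    [0,0,-0.3],
    [0,0,-0.3],
    [0,0,-0.3],
  ],
  rot=[
    [0,0,0],
    [0,0,0],
    [0,0,0],
    [0,0,0],
  ],
  jaw=[0,0,0,0],
)

```text
time: 5.03
tool_pos: [0.5145, 0.1734, 0.14]
eef_rot: [0.0, 1.0, 0.019, -0.001]
wrist_force: [-0.5, -0.1, -2.9]
gripper_width: 0.192
finger_force: 59.3
```

Emit:
step_arm(
  translation=[
    [-0.07,0.25,0],
    [-0.12,0.5,0],
    [-0.165,0.78,0],
    [-0.165,0.78,0],
    [-0.165,0.78,0],
  ],
  rot=[
    [0,0,0.04],
    [0,0,0.04],
    [0,0,0.04],
    [0,0,0.04],
    [0,0,0.04],
  ],
  jaw=[0,0,0,0,0],
)

```text
time: 5.65
tool_pos: [0.4876, 0.0164, 0.1404]
eef_rot: [-0.0, 1.0, 0.003, -0.001]
wrist_force: [0.2, 0.5, -2.3]
gripper_width: 0.191
finger_force: 59.5
```

Emit:
step_arm(
  translation=[
    [0,0,0.25],
    [0,0,0.42],
    [0,0,0.5],
    [0,0,0.5],
  ],
  rot=[
    [0,0,0],
    [0,0,0],
    [0,0,0],
    [0,0,0],
  ],
  jaw=[0,0,0,0],
)

```text
time: 6.15
tool_pos: [0.4871, 0.0178, 0.0399]
eef_rot: [-0.0, 1.0, 0.004, -0.002]
wrist_force: [0.4, 0.6, -2.7]
gripper_width: 0.195
finger_force: 59.5
```

Emit:
step_arm(
  translation=[
    [0,0,0.03],
    [0,0,0.05],
    [0,0,0.05],
  ],
  rot=[
    [0,0,0],
    [0,0,0],
    [0,0,0],
  ],
  jaw=[0,0,0],
)

```text
time: 6.52
tool_pos: [0.4882, 0.0165, 0.0316]
eef_rot: [0.0, 1.0, 0.003, 0.0]
wrist_force: [-0.1, -0.1, -0.9]
gripper_width: 0.192
finger_force: 59.6
```

Emit:
step_arm(
  translation=[
    [0,0,0],
    [0,0,0],
    [0,0,0],
    [0,0,-0.2],
    [0,0,-0.6],
  ],
  rot=[
    [0,0,0],
    [0,0,0],
    [0,0,0],
    [0,0,0],
    [0,0,0],
  ],
  jaw=[0.4,0.4,0.4,0.4,0.4],
)

```text
time: 7.15
tool_pos: [0.487, 0.0165, 0.1338]
eef_rot: [-0.0, 1.0, 0.003, -0.002]
wrist_force: [2.2, -1.0, 0.1]
gripper_width: 0.406
finger_force: 0.0
```

```bash
python3 - <<'E'
from h import *
s=state();im=capture('wrist');W=cam('wrist',s);t=capture('top')
cv2.imwrite('pics/w2.png',im[:,:,::-1]);T=cam('top')
h=cv2.cvtColor(t,cv2.COLOR_RGB2HSV);m=((h[:,:,1]<60)&(h[:,:,2]>150)).astype(np.uint8)
m[:,:290]=0;m[:,350:]=0;m[:185]=0;m[340:]=0
y,x=np.nonzero(m);print(len(x),x.min(),x.max(),y.min(),y.max())
c=np.array([x.mean(),y.mean()]);print(onz(T,[c],.011))
q=onz(T,np.c_[x,y],.011)[:,:2];v=np.linalg.svd(q-q.mean(0),full_matrices=False)[2][0];print(v,np.ptp(q@v),s['tool_pos'])
E
```

```text
4811 290 349 189 339
[[0.501  0.0201 0.011 ]]
[-0.9998  0.0185] 0.3263480577121947 [0.487  0.0165 0.1338]
```

View pics/w2.png

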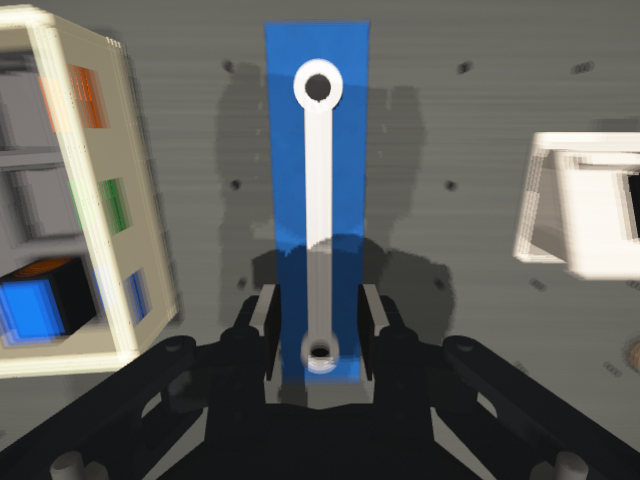

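The spanner lies lengthwise on the mat's middle, heads at (318,87) and (320,352), and is released. Next is a tilted look at the cubes.

```bash
cat >> h.py <<'E'
def tilt(yaw,a=.48): # tool against a cube leaning by a
    return R.from_euler('z',yaw).as_matrix()@R.from_euler('y',a).as_matrix()@down(0)
E
python3 - <<'E'
from h import *
s=state();print(tilt(0));print(err(s,[.585,-.20,.172],tilt(0)))
E
```

```text
[[ 0.887   0.     -0.4618]
 [ 0.     -1.      0.    ]
 [-0.4618  0.     -0.887 ]]
(array([ 0.4618,  1.0835, -0.1537]), array([ 0.0039, -0.6259,  0.0076]))
```

Emit:
step_arm(
  translation=[
    [0,0.25,-0.2],
    [0.2,0.5,-0.2],
    [0.46,0.8,-0.2],
    [0.46,1,-0.2],
    [0.46,1,-0.2],
  ],
  rot=[
    [0,0,0],
    [0,-0.2,0],
    [0,-0.4,0],
    [0,-0.626,0.007],
    [0,-0.626,0.007],
  ],
  jaw=[0.7,0.7,0.7,0.7,0.7],
)

```text
time: 7.88
tool_pos: [0.5821, -0.1867, 0.165]
eef_rot: [-0.001, 0.969, -0.001, -0.249]
wrist_force: [-0.3, 0.8, -0.9]
gripper_width: 0.702
finger_force: 0.0
```

```bash
python3 - <<'E'
from h import *
import time
capture('top')
s=state();im=capture('wrist');W=cam('wrist',s);print(s['tool_pos'],s['eef_rot'])
im=im[:,:,::-1].copy();X=tilt(0)
for c in((.530,-.1831,.0653),(.5295,-.2739,.0645)):
    c=np.array(c);B=R.from_euler('y',.48).as_matrix()
    pl=[c+B@[x,y,.023] for x,y in((-.021,-.017),(.021,-.017),(.021,.017),(-.021,.017))]
    cv2.polylines(im,[proj(W,pl).astype(np.int32)],True,(0,0,255),1)
cv2.imwrite('pics/w3.png',im)
E
```

```text
[ 0.5814 -0.1844  0.1681] [-0.0009  0.9691 -0.0005 -0.2466]
```

View pics/w3.png

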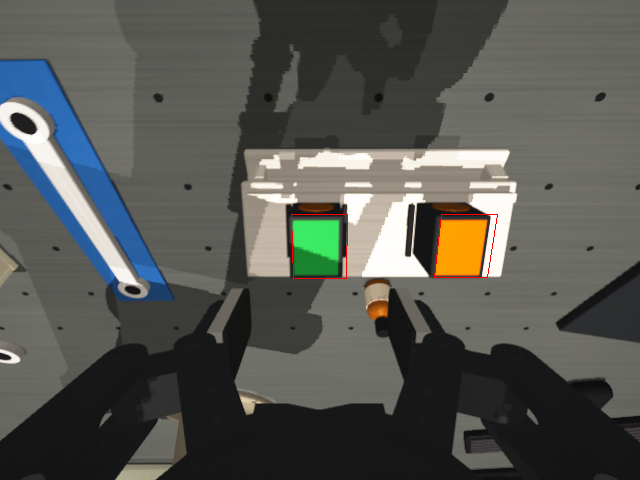

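Green top at about (318,247), orange top at about (462,246). The rack edges are level in the picture, so yaw is near 0. Refining by ray onto the top height.

```bash
python3 - <<'E'
from h import *
s=state();im=capture('wrist');W=cam('wrist',s);print(s['tool_pos'])
for n,lo,hi,b,z in(('g',(50,120,40),(75,255,255),(280,200,360,285),.0857),('o',(10,200,120),(25,255,255),(425,210,500,285),.0853)):
    p,a,r,c=blob(im,lo,hi,b);t=onz(W,[p],z)[0];B=R.from_euler('y',.48).as_matrix()
    q=cv2.boxPoints(r);
    print(n,p,r,t,'ctr',t-B@[0,0,.023])
    P,d=rays(W,q);nn=B[:,2];e=P+d*(((t-P)@nn)/(d@nn))[:,None];print((e-t)@B)
    g=t-B@[0,0,.003]; print('standoff',err(s,g+B@[0,0,.06],tilt(0)),'grasp tcp',g)
E
```

```text
[ 0.5811 -0.183   0.1712]
g (317.87196652719666, 243.8463040446304) ((317.5, 243.5), (55.0, 45.0), 90.0) [ 0.5409 -0.1806  0.0857] ctr [ 0.5303 -0.1806  0.0653]
[[ 0.018   0.014  -0.    ]
 [ 0.018  -0.0136  0.    ]
 [-0.0185 -0.0143  0.    ]
 [-0.0185  0.0148  0.    ]]
standoff (array([ 0.0219, -0.0118,  0.1864]), array([-0.0004,  0.0186,  0.0005])) grasp tcp [ 0.5395 -0.1806  0.083 ]
o (460.8913727098714, 243.3426989335521) ((461.3465270996094, 243.53466796875), (46.368736267089844, 59.702232360839844), 5.710592269897461) [ 0.5409 -0.2708  0.0853] ctr [ 0.5302 -0.2708  0.0649]
[[-0.0188  0.0143  0.    ]
 [ 0.0206  0.0145  0.    ]
 [ 0.0176 -0.0142  0.    ]
 [-0.022  -0.016   0.    ]]
standoff (array([0.0225, 0.4392, 0.1881]), array([-0.0004,  0.0186,  0.0005])) grasp tcp [ 0.5395 -0.2708  0.0826]
```

Emit:
step_arm(
  translation=[
    [0.022,-0.012,0.186],
    [0.022,-0.012,0.186],
    [0.022,-0.012,0.186],
    [0.022,-0.012,0.186],
  ],
  rot=[
    [0,0.018,0],
    [0,0.018,0],
    [0,0.018,0],
    [0,0.018,0],
  ],
  jaw=[0.6,0.6,0.6,0.6],
)

```text
time: 8.52
tool_pos: [0.5687, -0.1806, 0.1414]
eef_rot: [0.002, 0.972, 0.0, -0.235]
wrist_force: [0.5, 0.4, 0.0]
gripper_width: 0.601
finger_force: 0.0
```

```bash
python3 - <<'E'
from h import *
s=state();print(s['tool_pos'],err(s,[.5395,-.1806,.083],tilt(0)))
E
```

```text
[ 0.5687 -0.1806  0.1414] (array([ 0.0034, -0.0009,  0.3264]), array([ 0.0042, -0.008 ,  0.0002]))
```

Emit:
step_arm(
  translation=[
    [0.0,0,0.2],
    [0.0,0,0.31],
    [0.0,0,0.31],
    [0.0,0,0.31],
    [0,0,0.31],
  ],
  rot=[
    [0,0,0],
    [0,0,0],
    [0,0,0],
    [0,0,0],
    [0,0,0],
  ],
  jaw=[0.6,0.6,0.6,0.6,0.6],
)

```text
time: 9.15
tool_pos: [0.5403, -0.181, 0.0852]
eef_rot: [0.001, 0.972, 0.0, -0.235]
wrist_force: [-0.0, -0.4, 0.2]
gripper_width: 0.599
finger_force: 0.0
```

```bash
python3 - <<'E'
from h import *
s=state();print(s['tool_pos'],s['wrist_force'],err(s,[.5395,-.1806,.083],tilt(0)))
E
```

```text
[ 0.5403 -0.181   0.0852] [-0.0377 -0.4476  0.184 ] (array([ 0.0014, -0.002 ,  0.0118]), array([ 0.0035, -0.0064,  0.    ]))
```

Emit:
step_arm(
  translation=[
    [0,0,0.01],
    [0,0,0.01],
    [0,0,0.01],
    [0,0,0.01],
  ],
  rot=[
    [0,0,0],
    [0,0,0],
    [0,0,0],
    [0,0,0],
  ],
  jaw=[0,0,0,0],
)

```text
time: 9.65
tool_pos: [0.5391, -0.1811, 0.0831]
eef_rot: [0.001, 0.972, 0.0, -0.235]
wrist_force: [3.4, -0.7, 5.4]
gripper_width: 0.388
finger_force: 60.4
```

Emit:
step_arm(
  translation=[
    [0,0,-0.1],
    [0,0,-0.3],
    [0,0,-0.5],
    [0,0,-0.6],
    [0,0,-0.6],
  ],
  rot=[
    [0,0,0],
    [0,0,0],
    [0,0,0],
    [0,0,0],
    [0,0,0],
  ],
  jaw=[0,0,0,0,0],
)

```text
time: 10.28
tool_pos: [0.5941, -0.1805, 0.1892]
eef_rot: [0.001, 0.972, 0.0, -0.236]
wrist_force: [0.2, -0.6, -1.5]
gripper_width: 0.386
finger_force: 60.7
```

```bash
python3 - <<'E'
from h import *
s=state();C=np.array([.5115,.1947,0]);A=R.from_euler('z',.0745).as_matrix()
print(s['tool_pos'],s['gripper_width'],s['finger_force'],err(s,C+[0,0,.16],down(.0745)))
E
```

```text
[ 0.5941 -0.1805  0.1892] 0.38629132986181225 60.690046548843384 (array([-0.2996, -1.8768,  0.3146]), array([-0.0198,  0.6054, -0.0919]))
```

Emit:
step_arm(
  translation=[
    [-0.1,-0.2,0],
    [-0.2,-0.45,0.05],
    [-0.3,-0.7,0.1],
    [-0.36,-0.93,0.1],
    [-0.36,-0.93,0.1],
  ],
  rot=[
    [0,0.1,0],
    [0,0.25,0],
    [0,0.4,0],
    [-0.02,0.605,-0.092],
    [-0.02,0.605,-0.092],
  ],
  jaw=[0,0,0,0,0],
)

```text
time: 10.9
tool_pos: [0.5152, 0.0084, 0.2029]
eef_rot: [-0.001, 0.999, 0.039, -0.003]
wrist_force: [0.1, -0.7, -0.8]
gripper_width: 0.386
finger_force: 60.7
```

```bash
python3 - <<'E'
from h import *
s=state()
print(s['tool_pos'],s['gripper_width'],s['finger_force'],err(s,[.45,.19,.22],down(.0745)))
E
```

```text
[0.5152 0.0084 0.2029] 0.385979454451227 60.721925497055054 (array([-0.255 , -0.9308, -0.0819]), array([-0.0027,  0.0077,  0.0045]))
```

Emit:
step_arm(
  translation=[
    [-0.08,-0.25,-0.04],
    [-0.16,-0.5,-0.08],
    [-0.25,-0.8,-0.08],
    [-0.255,-0.93,-0.08],
    [-0.255,-0.93,-0.08],
  ],
  rot=[
    [0,0,0],
    [0,0,0],
    [0,0,0],
    [0,0,0],
    [0,0,0],
  ],
  jaw=[0,0,0,0,0],
)

```text
time: 11.52
tool_pos: [0.455, 0.1879, 0.219]
eef_rot: [0.0, 0.999, 0.038, -0.002]
wrist_force: [-0.3, -1.0, -2.5]
gripper_width: 0.385
finger_force: 60.9
```

```bash
python3 - <<'E'
from h import *
capture('top');capture('top');capture('top');capture('top')
s=state();im=capture('wrist');np.save('w4.npy',im);W=cam('wrist',s);print(s['tool_pos'],s['eef_rot'])
import pickle;pickle.dump(s,open('w4.pkl','wb'))
im=im[:,:,::-1].copy()
yaw=.0745;C=np.array([.5115,.1947]);A=np.array([[np.cos(yaw),-np.sin(yaw)],[np.sin(yaw),np.cos(yaw)]])
P=lambda x,y,z:[*(C+A@[x,y]),z]
for poly in ([P(x,y,.064) for x,y in((-.095,-.06),(.095,-.06),(.095,.06),(-.095,.06))],*[[P(d+x,y,.026) for x,y in((-.023,-.019),(.023,-.019),(.023,.019),(-.023,.019))] for d in (.058,0)]):
    cv2.polylines(im,[(proj(W,poly)*8).astype(np.int32)],True,(0,0,255),1,cv2.LINE_AA,3)
x=im[60:360,130:530];cv2.imwrite('pics/w4.png',cv2.resize(x,None,fx=2,fy=2,interpolation=cv2.INTER_CUBIC))
E
```

```text
[0.4558 0.1858 0.2195] [ 0.0002  0.9993  0.0363 -0.0017]
```

View pics/w4.png

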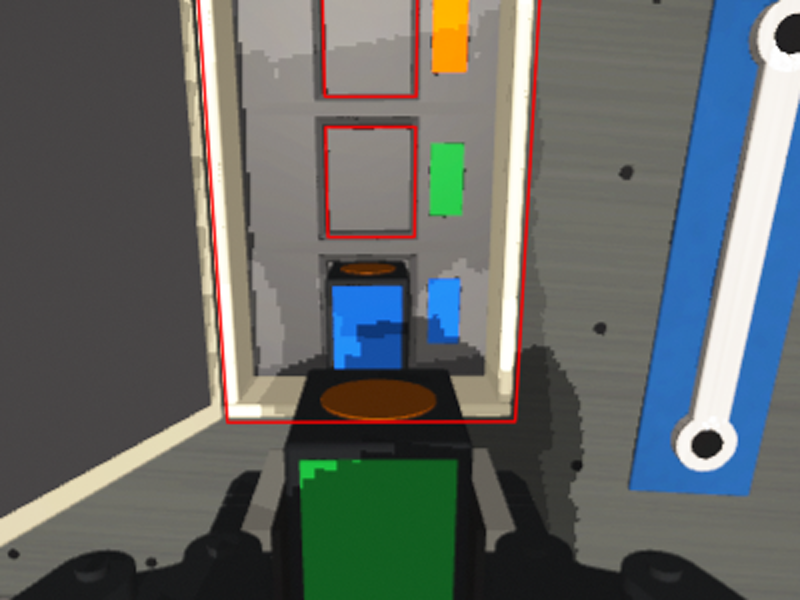

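Green pocket mouth seen at about (318–418,117–240) in the crop, versus drawn (325–416,127–238), so it's off by 1–2 mm. The held green top is at (300–458, from 460 down). Checking camera bias against the held cube.

```bash
python3 - <<'E'
from h import *
import pickle
s=pickle.load(open('w4.pkl','rb'));W=cam('wrist',s);Q=rot(s['eef_rot'])
cr=lambda p:(np.array(p,float)/2-.25+[130,60])
q=onz(W,cr([(317.5,117),(417.5,117),(419,240),(319,240)]),.026);print(q,q.mean(0),np.linalg.norm(q[0]-q[1]),np.linalg.norm(q[1]-q[2]))
q=onz(W,cr([(317.5,117),(417.5,117),(419,240),(319,240)]),.026)
o=onz(W,cr([(317,99),(419,99)]),.026);print('orange near edge',o)
for dx in(0,.021): print(proj(W,s['tool_pos']+Q@np.array([[dx,.017,-.003],[dx,-.017,-.003]]).T.T@np.eye(3) if 0 else np.array([s['tool_pos']+Q@np.array([dx,y,-.003]) for y in(.017,-.017)])))
im=np.load('w4.npy');p,a,r,c=blob(im,(50,120,40),(75,255,255),(250,270,400,420));print('green top',p,cv2.boundingRect(c))
# rim back corners
print('rim low corners',onz(W,cr([(224,421),(514,418)]),.064))
# top camera now
t=capture('top');cv2.imwrite('pics/top1.png',cv2.resize(t[182:306,155:285],None,fx=4.5,fy=4.5,interpolation=cv2.INTER_CUBIC)[:,:,::-1])
s=state();print(s['tool_pos'],s['time'])
E
```

```text
[[0.5367 0.2188 0.026 ]
 [0.5397 0.1769 0.026 ]
 [0.4887 0.1718 0.026 ]
 [0.4855 0.2157 0.026 ]] [0.5127 0.1958 0.026 ] 0.041920926876763374 0.0513016048656148
orange near edge [[0.5438 0.2193 0.026 ]
 [0.5468 0.1769 0.026 ]]
[[369.8874 334.8184]
 [277.7912 334.9064]]
[[372.3264 282.3368]
 [275.7893 282.4163]]
green top (318.97542743137103, 332.1083162865873) (279, 289, 80, 88)
rim low corners [[0.4127 0.2488 0.064 ]
 [0.4227 0.1283 0.064 ]]
[0.4559 0.1859 0.2198] 11.825
```

```bash
python3 - <<'E'
from h import *
s=state();print(err(s,[.5125,.1944,.13],down(.0745)))
E
```

```text
(array([ 0.2868, -0.0217,  0.4484]), array([-0.0001,  0.0036, -0.0027]))
```

Emit:
step_arm(
  translation=[
    [0.287,-0.022,0.2],
    [0.287,-0.022,0.4],
    [0.287,-0.022,0.45],
    [0.287,-0.022,0.45],
    [0.287,-0.022,0.45],
  ],
  rot=[
    [0,0.004,-0.003],
    [0,0.004,-0.003],
    [0,0.004,-0.003],
    [0,0.004,-0.003],
    [0,0.004,-0.003],
  ],
  jaw=[0,0,0,0,0],
)

```text
time: 12.45
tool_pos: [0.5129, 0.1958, 0.1319]
eef_rot: [-0.001, 0.999, 0.038, 0.002]
wrist_force: [-0.3, 0.3, -1.4]
gripper_width: 0.386
finger_force: 60.8
```

Emit:
step_arm(
  translation=[
    [0,0,0],
    [0,0,0],
  ],
  rot=[
    [0,0,0],
    [0,0,0],
  ],
  jaw=[0,0],
)

```text
time: 12.7
tool_pos: [0.5125, 0.1959, 0.131]
eef_rot: [-0.0, 0.999, 0.038, 0.001]
wrist_force: [0.0, 0.5, -1.3]
gripper_width: 0.384
finger_force: 60.8
```

```bash
python3 - <<'E'
from h import *
s=state();print(s['tool_pos'],err(s,[.5125,.1944,.078],down(.0745)))
E
```

```text
[0.5125 0.1959 0.131 ] (array([-0.0012,  0.0077,  0.265 ]), array([-0.0009, -0.0034,  0.0029]))
```

Emit:
step_arm(
  translation=[
    [0,0.006,0.15],
    [0,0.006,0.28],
    [0,0.006,0.28],
    [0,0.006,0.28],
  ],
  rot=[
    [0,0,0],
    [0,0,0],
    [0,0,0],
    [0,0,0],
  ],
  jaw=[0,0,0,0],
)

```text
time: 13.2
tool_pos: [0.5131, 0.1948, 0.0751]
eef_rot: [-0.0, 0.999, 0.038, 0.001]
wrist_force: [0.5, 0.1, -0.1]
gripper_width: 0.389
finger_force: 60.8
```

Emit:
step_arm(
  translation=[
    [0,0,0.02],
    [0,0,0.04],
    [0,0,0.05],
    [0,0,0.05],
  ],
  rot=[
    [0,0,0],
    [0,0,0],
    [0,0,0],
    [0,0,0],
  ],
  jaw=[0,0,0,0],
)

```text
time: 13.7
tool_pos: [0.5123, 0.1946, 0.0639]
eef_rot: [-0.0, 0.999, 0.038, 0.0]
wrist_force: [0.0, 0.0, -1.3]
gripper_width: 0.388
finger_force: 60.8
```

Emit:
step_arm(
  translation=[
    [0,0,0.01],
    [0,0,0.02],
    [0,0,0.03],
    [0,0,0.035],
  ],
  rot=[
    [0,0,0],
    [0,0,0],
    [0,0,0],
    [0,0,0],
  ],
  jaw=[0,0,0,0],
)

```text
time: 14.2
tool_pos: [0.5123, 0.1946, 0.0568]
eef_rot: [-0.0, 0.999, 0.038, 0.0]
wrist_force: [0.2, 0.9, -2.5]
gripper_width: 0.387
finger_force: 60.8
```

Emit:
step_arm(
  translation=[
    [0,0,0.01],
    [0,0,0.01],
  ],
  rot=[
    [0,0,0],
    [0,0,0],
  ],
  jaw=[0,0],
)

```text
time: 14.45
tool_pos: [0.5123, 0.1946, 0.0548]
eef_rot: [-0.0, 0.999, 0.038, 0.0]
wrist_force: [0.0, 0.8, -2.1]
gripper_width: 0.385
finger_force: 60.8
```

Emit:
step_arm(
  translation=[
    [0,0,0.007],
    [0,0,0.014],
    [0,0,0.014],
  ],
  rot=[
    [0,0,0],
    [0,0,0],
    [0,0,0],
  ],
  jaw=[0,0,0],
)

```text
time: 14.82
tool_pos: [0.5124, 0.1947, 0.0544]
eef_rot: [-0.0, 0.999, 0.038, 0.001]
wrist_force: [-7.3, -2.1, 17.0]
gripper_width: 0.39
finger_force: 63.3
```

Floor contact (17 N up at TCP .0544). I'll release and lift.

Emit:
step_arm(
  translation=[
    [0,0,-0.01],
    [0,0,-0.01],
    [0,0,-0.01],
    [0,0,-0.1],
    [0,0,-0.4],
  ],
  rot=[
    [0,0,0],
    [0,0,0],
    [0,0,0],
    [0,0,0],
    [0,0,0],
  ],
  jaw=[0.52,0.52,0.52,0.52,0.52],
)

```text
time: 15.45
tool_pos: [0.5104, 0.194, 0.1299]
eef_rot: [0.0, 0.999, 0.038, -0.003]
wrist_force: [1.3, -0.4, -0.2]
gripper_width: 0.519
finger_force: 0.0
```

Emit:
step_arm(
  translation=[
    [-0.1,0,-0.3],
    [-0.3,0,-0.5],
    [-0.3,0,-0.5],
    [-0.3,0,-0.5],
  ],
  rot=[
    [0,0,0],
    [0,0,0],
    [0,0,0],
    [0,0,0],
  ],
  jaw=[0.6,0.6,0.6,0.6],
)

```text
time: 15.95
tool_pos: [0.4525, 0.1899, 0.2317]
eef_rot: [-0.0, 0.999, 0.038, 0.0]
wrist_force: [-0.2, 0.1, 0.3]
gripper_width: 0.6
finger_force: 0.0
```

```bash
python3 - <<'E'
from h import *
s=state();im=capture('wrist');W=cam('wrist',s);print(s['tool_pos'])
for n,lo,hi in(('g',(45,120,40),(80,255,255)),('b',(100,120,60),(125,255,255))):
    h=cv2.cvtColor(im,cv2.COLOR_RGB2HSV);m=cv2.inRange(h,np.array(lo),np.array(hi))
    for c in cv2.findContours(m,cv2.RETR_EXTERNAL,cv2.CHAIN_APPROX_NONE)[0]:
        if cv2.contourArea(c)>300:
            r=cv2.minAreaRect(c);print(n,r,onz(W,[r[0]],.058))
cv2.imwrite('pics/w5.png',im[:,:,::-1])
print(err(s,[.5395+.06*.4618,-.2722,.083+.06*.887],tilt(0)))
E
```

```text
[0.4525 0.1899 0.2317]
g ((357.0, 146.5), (35.0, 16.0), 90.0) [[0.5162 0.1657 0.058 ]]
g ((319.0, 148.0), (46.0, 36.0), 90.0) [[0.5127 0.1961 0.058 ]]
b ((319.0, 218.0), (42.0, 34.0), 90.0) [[0.4551 0.1917 0.058 ]]
b ((355.10699462890625, 210.50384521484375), (15.311666488647461, 31.479928970336914), 2.0454084873199463) [[0.4639 0.1617 0.058 ]]
b ((500.7115173339844, 165.94232177734375), (71.58238983154297, 280.8383483886719), 11.309932708740234) [[0.5098 0.0472 0.058 ]]
(array([0.3943, 2.3478, 0.477 ]), array([ 0.0229, -0.6121,  0.0959]))
```

View pics/w5.png

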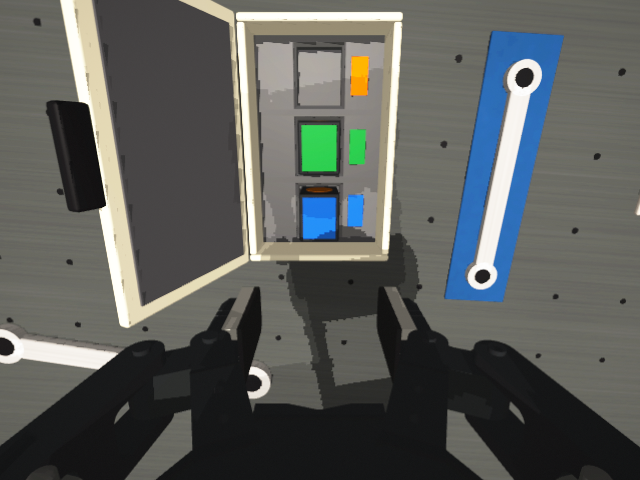

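Green is seated in its pocket at (319,148), level with blue at (319,218). Going for orange.

Emit:
step_arm(
  translation=[
    [0.1,0.3,0],
    [0.15,0.6,0],
    [0.2,0.9,0],
    [0.2,1,0],
  ],
  rot=[
    [0,0,0],
    [0,0,0],
    [0,0,0],
    [0,0,0],
  ],
  jaw=[0.6,0.6,0.6,0.6],
)

```text
time: 16.5
tool_pos: [0.5084, -0.0099, 0.23]
eef_rot: [-0.0, 0.999, 0.036, -0.001]
wrist_force: [0.3, 0.8, 0.7]
gripper_width: 0.599
finger_force: 0.0
```

Emit:
step_arm(
  translation=[
    [0.1,0.3,0],
    [0.2,0.6,0],
    [0.3,0.9,0.1],
    [0.35,1,0.2],
    [0.35,1,0.2],
  ],
  rot=[
    [0,-0.15,0],
    [0,-0.3,0.05],
    [0,-0.45,0.096],
    [0.023,-0.612,0.096],
    [0.023,-0.612,0.096],
  ],
  jaw=[0.6,0.6,0.6,0.6,0.6],
)

```text
time: 17.12
tool_pos: [0.5919, -0.2021, 0.1805]
eef_rot: [-0.003, 0.969, -0.001, -0.245]
wrist_force: [-0.3, -0.1, -0.9]
gripper_width: 0.597
finger_force: 0.0
```

```bash
python3 - <<'E'
from h import *
s=state();print(s['tool_pos'],err(s,[.5395+.06*.4618,-.2722,.083+.06*.887],tilt(0)))
E
```

```text
[ 0.5919 -0.2021  0.1805] (array([-0.0036,  0.352 ,  0.2513]), array([-0.0088,  0.0203,  0.0006]))
```

Emit:
step_arm(
  translation=[
    [-0.003,0.2,0.1],
    [-0.003,0.35,0.2],
    [-0.003,0.352,0.25],
    [-0.003,0.352,0.25],
    [-0.003,0.352,0.25],
  ],
  rot=[
    [0,0.015,0],
    [0,0.015,0],
    [0,0.015,0],
    [0,0.015,0],
    [0,0.015,0],
  ],
  jaw=[0.6,0.6,0.6,0.6,0.6],
)

```text
time: 17.75
tool_pos: [0.5699, -0.2697, 0.1492]
eef_rot: [0.0, 0.973, 0.001, -0.231]
wrist_force: [0.2, -0.5, -0.5]
gripper_width: 0.598
finger_force: 0.0
```

```bash
python3 - <<'E'
from h import *
s=state();print(s['tool_pos'],err(s,[.5395,-.2722,.083],tilt(0)))
E
```

```text
[ 0.5699 -0.2697  0.1492] (array([0.0132, 0.0124, 0.3641]), array([ 0.0013, -0.0176,  0.0014]))
```

Emit:
step_arm(
  translation=[
    [0.006,0.008,0.1],
    [0.006,0.008,0.2],
    [0.006,0.008,0.33],
    [0.006,0.008,0.33],
    [0.006,0.008,0.33],
  ],
  rot=[
    [0,-0.01,0],
    [0,-0.01,0],
    [0,-0.01,0],
    [0,-0.01,0],
    [0,-0.01,0],
  ],
  jaw=[0.6,0.6,0.6,0.6,0.6],
)

```text
time: 18.38
tool_pos: [0.5416, -0.2723, 0.09]
eef_rot: [0.001, 0.972, 0.0, -0.235]
wrist_force: [0.6, -0.4, 0.7]
gripper_width: 0.598
finger_force: 0.0
```

```bash
python3 - <<'E'
from h import *
s=state();print(s['tool_pos'],err(s,[.5395,-.2722,.083],tilt(0)))
E
```

```text
[ 0.5416 -0.2723  0.09  ] (array([ 0.0066, -0.0003,  0.0357]), array([ 0.0015, -0.0079,  0.0002]))
```

Emit:
step_arm(
  translation=[
    [0.006,0,0.03],
    [0.006,0,0.03],
    [0.006,0,0.03],
  ],
  rot=[
    [0,-0.006,0],
    [0,-0.006,0],
    [0,-0.006,0],
  ],
  jaw=[0.6,0.6,0.6],
)

```text
time: 18.75
tool_pos: [0.5389, -0.2725, 0.0828]
eef_rot: [-0.0, 0.971, -0.0, -0.238]
wrist_force: [-0.8, 0.4, -0.3]
gripper_width: 0.595
finger_force: 0.0
```

Emit:
step_arm(
  translation=[
    [0,0,0],
    [0,0,0],
    [0,0,0],
    [0,0,0],
  ],
  rot=[
    [0,0,0],
    [0,0,0],
    [0,0,0],
    [0,0,0],
  ],
  jaw=[0,0,0,0],
)

```text
time: 19.25
tool_pos: [0.5391, -0.2725, 0.0829]
eef_rot: [0.0, 0.971, -0.0, -0.238]
wrist_force: [2.5, -0.9, 3.2]
gripper_width: 0.391
finger_force: 60.5
```

Emit:
step_arm(
  translation=[
    [0,0,-0.1],
    [0,0,-0.3],
    [0,0,-0.5],
    [0,0,-0.6],
    [0,0,-0.6],
  ],
  rot=[
    [0,0,0],
    [0,0,0],
    [0,0,0],
    [0,0,0],
    [0,0,0],
  ],
  jaw=[0,0,0,0,0],
)

```text
time: 19.88
tool_pos: [0.5948, -0.2725, 0.1895]
eef_rot: [0.0, 0.971, 0.0, -0.237]
wrist_force: [-0.1, -0.2, -2.9]
gripper_width: 0.39
finger_force: 60.0
```

```bash
python3 - <<'E'
from h import *
s=state();C=np.array([.5115,.1947,0]);A=R.from_euler('z',.0745).as_matrix()
print(s['tool_pos'],err(s,[.52,.19,.22],down(.0745)))
im=capture('wrist');W=cam('wrist',s);Q=rot(s['eef_rot'])
p,a,r,c=blob(im,(8,200,60),(25,255,255),(250,260,400,420));print(p,cv2.boundingRect(c),proj(W,[s['tool_pos']+Q@np.array([x,y,-.003]) for x,y in((.018,.0142),(.018,-.0142),(-.018,-.0142),(0,0))]))
E
```

```text
[ 0.5948 -0.2725  0.1895] (array([-0.4024, -2.3123,  0.0354]), array([-0.0219,  0.6097, -0.093 ]))
(318.8377166000205, 333.42176766123237) (279, 291, 80, 87) [[364.1292 292.0509]
 [283.7241 292.1374]
 [286.47   378.2985]
 [323.7663 336.8696]]
```

Emit:
step_arm(
  translation=[
    [-0.03,-0.2,0],
    [-0.06,-0.45,0],
    [-0.06,-0.7,0],
    [-0.06,-1,0],
    [-0.06,-1,0],
  ],
  rot=[
    [0,0.1,0],
    [0,0.25,0],
    [0,0.4,0],
    [-0.022,0.61,-0.093],
    [-0.022,0.61,-0.093],
  ],
  jaw=[0,0,0,0,0],
)

```text
time: 20.55
tool_pos: [0.5785, -0.0678, 0.1926]
eef_rot: [-0.002, 0.999, 0.039, -0.004]
wrist_force: [0.2, 0.3, -1.9]
gripper_width: 0.389
finger_force: 60.2
```

```bash
python3 - <<'E'
from h import *
s=state();print(s['tool_pos'],s['finger_force'],err(s,[.5701,.1989,.2],down(.0745)))
E
```

```text
[ 0.5785 -0.0678  0.1926] 60.191688537597656 (array([ 0.0626, -1.3329, -0.0318]), array([-0.0054,  0.0093,  0.0051]))
```

Emit:
step_arm(
  translation=[
    [0.01,-0.2,-0.03],
    [0.02,-0.45,-0.03],
    [0.04,-0.7,-0.03],
    [0.05,-1,-0.03],
    [0.05,-1,-0.03],
  ],
  rot=[
    [0,0,0],
    [0,0,0],
    [0,0,0],
    [0,0,0],
    [0,0,0],
  ],
  jaw=[0,0,0,0,0],
)

```text
time: 21.18
tool_pos: [0.5775, 0.1309, 0.1993]
eef_rot: [-0.001, 0.999, 0.039, -0.002]
wrist_force: [0.2, -0.3, -2.5]
gripper_width: 0.388
finger_force: 60.6
```

Emit:
step_arm(
  translation=[
    [0,-0.15,0],
    [0,-0.32,0],
    [0,-0.32,0],
    [0,-0.32,0],
  ],
  rot=[
    [0,0,0],
    [0,0,0],
    [0,0,0],
    [0,0,0],
  ],
  jaw=[0,0,0,0],
)

```text
time: 21.68
tool_pos: [0.5739, 0.1901, 0.2]
eef_rot: [0.0, 0.999, 0.037, -0.002]
wrist_force: [-0.9, 0.3, -1.6]
gripper_width: 0.389
finger_force: 60.8
```

```bash
python3 - <<'E'
from h import *
s=state();print(s['tool_pos'],s['finger_force'],err(s,[.5701,.1989,.13],down(.0745)))
E
```

```text
[0.5739 0.1901 0.2   ] 60.7596480846405 (array([-0.0148, -0.0456,  0.3498]), array([ 0.0003,  0.004 , -0.0016]))
```

Emit:
step_arm(
  translation=[
    [-0.015,-0.04,0.15],
    [-0.015,-0.04,0.3],
    [-0.015,-0.04,0.35],
    [-0.015,-0.04,0.35],
    [-0.015,-0.04,0.35],
  ],
  rot=[
    [0,0.004,-0.002],
    [0,0.004,-0.002],
    [0,0.004,-0.002],
    [0,0.004,-0.002],
    [0,0.004,-0.002],
  ],
  jaw=[0,0,0,0,0],
)

```text
time: 22.3
tool_pos: [0.5712, 0.199, 0.1321]
eef_rot: [-0.001, 0.999, 0.038, 0.002]
wrist_force: [-0.1, 0.5, -0.9]
gripper_width: 0.387
finger_force: 60.8
```

Emit:
step_arm(
  translation=[
    [0,0,0],
    [0,0,0],
  ],
  rot=[
    [0,0,0],
    [0,0,0],
  ],
  jaw=[0,0],
)

```text
time: 22.55
tool_pos: [0.5706, 0.1994, 0.1315]
eef_rot: [-0.001, 0.999, 0.038, 0.001]
wrist_force: [0.5, -0.1, -2.3]
gripper_width: 0.386
finger_force: 60.8
```

```bash
python3 - <<'E'
from h import *
s=state();print(s['tool_pos'],s['finger_force'],err(s,[.5701,.1989,.075],down(.0745)))
E
```

```text
[0.5706 0.1994 0.1315] 60.76563835144043 (array([-0.0036,  0.0028,  0.2827]), array([-0.0012, -0.0038,  0.0017]))
```

Emit:
step_arm(
  translation=[
    [-0.002,0.002,0.15],
    [-0.002,0.002,0.28],
    [-0.002,0.002,0.28],
    [-0.002,0.002,0.28],
  ],
  rot=[
    [0,0,0],
    [0,0,0],
    [0,0,0],
    [0,0,0],
  ],
  jaw=[0,0,0,0],
)

```text
time: 23.05
tool_pos: [0.5708, 0.1992, 0.076]
eef_rot: [-0.001, 0.999, 0.038, 0.002]
wrist_force: [-0.3, 0.2, -0.5]
gripper_width: 0.39
finger_force: 60.7
```

Emit:
step_arm(
  translation=[
    [0,0,0.02],
    [0,0,0.04],
    [0,0,0.05],
    [0,0,0.06],
    [0,0,0.07],
  ],
  rot=[
    [0,0,0],
    [0,0,0],
    [0,0,0],
    [0,0,0],
    [0,0,0],
  ],
  jaw=[0,0,0,0,0],
)

```text
time: 23.68
tool_pos: [0.5701, 0.199, 0.0607]
eef_rot: [-0.0, 0.999, 0.038, 0.001]
wrist_force: [0.1, 0.5, -3.0]
gripper_width: 0.389
finger_force: 60.7
```

Emit:
step_arm(
  translation=[
    [0,0,0.01],
    [0,0,0.02],
    [0,0,0.03],
    [0,0,0.03],
  ],
  rot=[
    [0,0,0],
    [0,0,0],
    [0,0,0],
    [0,0,0],
  ],
  jaw=[0,0,0,0],
)

```text
time: 24.18
tool_pos: [0.57, 0.199, 0.0546]
eef_rot: [-0.0, 0.999, 0.038, 0.001]
wrist_force: [-0.8, 0.2, -2.1]
gripper_width: 0.386
finger_force: 60.7
```

Emit:
step_arm(
  translation=[
    [0,0,0.007],
    [0,0,0.007],
  ],
  rot=[
    [0,0,0],
    [0,0,0],
  ],
  jaw=[0,0],
)

```text
time: 24.42
tool_pos: [0.5702, 0.199, 0.0542]
eef_rot: [-0.0, 0.999, 0.038, 0.001]
wrist_force: [-1.4, -0.8, 4.6]
gripper_width: 0.389
finger_force: 61.5
```

Floor contact, at the same height as green. I'll release, lift and look.

Emit:
step_arm(
  translation=[
    [0,0,-0.005],
    [0,0,-0.005],
    [0,0,-0.005],
    [0,0,-0.1],
    [0,0,-0.4],
  ],
  rot=[
    [0,0,0],
    [0,0,0],
    [0,0,0],
    [0,0,0],
    [0,0,0],
  ],
  jaw=[0.52,0.52,0.52,0.52,0.52],
)

```text
time: 25.05
tool_pos: [0.568, 0.1984, 0.131]
eef_rot: [0.0, 0.999, 0.038, -0.003]
wrist_force: [0.9, 0.1, 1.4]
gripper_width: 0.517
finger_force: 0.0
```

Emit:
step_arm(
  translation=[
    [-0.3,0,-0.3],
    [-0.6,0,-0.6],
    [-0.6,0,-0.7],
    [-0.6,0,-0.7],
    [-0.6,0,-0.7],
  ],
  rot=[
    [0,0,0],
    [0,0,0],
    [0,0,0],
    [0,0,0],
    [0,0,0],
  ],
  jaw=[0,0,0,0,0],
)

```text
time: 25.68
tool_pos: [0.45, 0.1897, 0.273]
eef_rot: [-0.0, 0.999, 0.038, 0.001]
wrist_force: [-0.0, -0.0, -0.0]
gripper_width: -0.0
finger_force: 0.0
```

```bash
python3 - <<'E'
from h import *
s=state();im=capture('wrist');W=cam('wrist',s);print(s['tool_pos'])
cv2.imwrite('pics/w6.png',im[:,:,::-1])
h=cv2.cvtColor(im,cv2.COLOR_RGB2HSV)
for n,lo,hi in(('g',(45,120,40),(80,255,255)),('b',(100,120,60),(125,255,255)),('o',(8,200,150),(25,255,255))):
    m=cv2.inRange(h,np.array(lo),np.array(hi))
    for c in cv2.findContours(m,cv2.RETR_EXTERNAL,cv2.CHAIN_APPROX_NONE)[0]:
        if 3000>cv2.contourArea(c)>500: r=cv2.minAreaRect(c);print(n,r,onz(W,[r[0]],.058))
E
```

```text
[0.45   0.1897 0.273 ]
g ((318.5, 143.5), (41.0, 31.0), 90.0) [[0.5129 0.1965 0.058 ]]
b ((319.0, 205.5), (37.0, 30.0), 90.0) [[0.4555 0.1917 0.058 ]]
o ((318.9999694824219, 74.5), (44.99999237060547, 31.999996185302734), 90.0) [[0.5706 0.2004 0.058 ]]
```

View pics/w6.png

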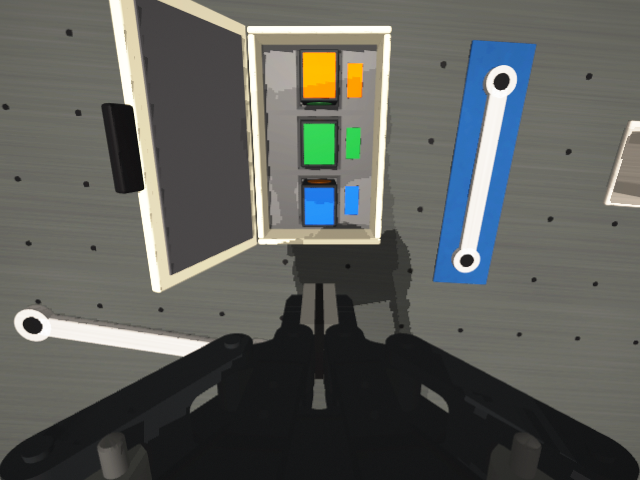

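All three cubes sit level in their pockets, evenly spaced: orange (319,75), green (319,143), blue (319,205). The lid tab is at (122,148). Next I go behind the lid and push it over along its arc.

Emit:
step_arm(
  translation=[
    [0.1,-0.25,0],
    [0.2,-0.5,0],
    [0.31,-0.825,0],
    [0.31,-0.825,0],
    [0.31,-0.825,0],
  ],
  rot=[
    [0,0,0],
    [0,0,0],
    [0,0,0],
    [0,0,0],
    [0,0,0],
  ],
  jaw=[0,0,0,0,0],
)

```text
time: 26.35
tool_pos: [0.4993, 0.3588, 0.2711]
eef_rot: [0.001, 0.999, 0.038, -0.001]
wrist_force: [-0.2, -1.1, 0.1]
gripper_width: -0.0
finger_force: 0.0
```

Emit:
step_arm(
  translation=[
    [0,0,0.2],
    [0,0,0.41],
    [0,0,0.41],
  ],
  rot=[
    [0,0,0],
    [0,0,0],
    [0,0,0],
  ],
  jaw=[0,0,0],
)

```text
time: 26.72
tool_pos: [0.498, 0.3565, 0.1883]
eef_rot: [0.001, 0.999, 0.037, -0.003]
wrist_force: [0.3, -0.2, 0.4]
gripper_width: 0.006
finger_force: 0.0
```

```bash
python3 - <<'E'
from h import *
s=state();A=R.from_euler('z',.0745).as_matrix();print(A.T@(s['tool_pos']-[.512,.195,0]),s['wrist_force'],rot(s['eef_rot']))
E
```

```text
[-0.0019  0.1621  0.1883] [ 0.3481 -0.2299  0.3938] [[ 0.9972  0.074  -0.0053]
 [ 0.074  -0.9973 -0.0032]
 [-0.0055  0.0028 -1.    ]]
```

Emit:
step_arm(
  translation=[
    [0,0.08,0],
    [0,0.16,0],
    [0,0.24,-0.01],
    [0,0.32,-0.02],
    [0,0.4,-0.03],
  ],
  rot=[
    [0,0,0],
    [0,0,0],
    [0,0,0],
    [0,0,0],
    [0,0,0],
  ],
  jaw=[0,0,0,0,0],
)

```text
time: 27.35
tool_pos: [0.5059, 0.278, 0.198]
eef_rot: [-0.001, 0.999, 0.038, 0.001]
wrist_force: [0.7, 1.3, 0.2]
gripper_width: -0.001
finger_force: 0.8
```

Emit:
step_arm(
  translation=[
    [0,0.07,0.005],
    [0,0.138,0.01],
    [0,0.205,0.028],
    [0,0.268,0.05],
    [0,0.32,0.085],
  ],
  rot=[
    [0,0,0],
    [0,0,0],
    [0,0,0],
    [0,0,0],
    [0,0,0],
  ],
  jaw=[0,0,0,0,0],
)

```text
time: 27.98
tool_pos: [0.5106, 0.2145, 0.18]
eef_rot: [-0.0, 0.999, 0.038, 0.001]
wrist_force: [0.0, -0.1, 0.5]
gripper_width: -0.001
finger_force: 0.7
```

```bash
python3 - <<'E'
from h import *
s=state();A=R.from_euler('z',.0745).as_matrix();print(A.T@(s['tool_pos']-[.512,.195,0]),s['wrist_force'])
t=capture('scene');cv2.imwrite('pics/s2.png',t[150:400,250:550,::-1].repeat(2,0).repeat(2,1))
E
```

```text
[0.     0.0196 0.18  ] [ 0.0229 -0.096   0.5321]
```

View pics/s2.png

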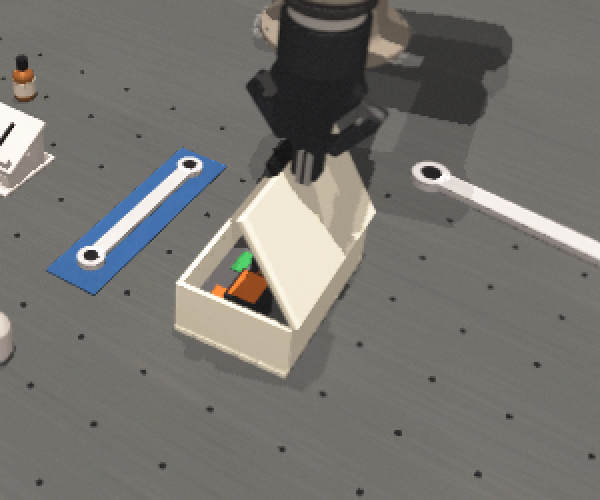

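The lid follows and stands at about 60°, with the spanner still on the mat.

Emit:
step_arm(
  translation=[
    [0,0.068,0.053],
    [0,0.115,0.1],
    [0,0.16,0.155],
    [0,0.195,0.215],
    [0,0.222,0.278],
  ],
  rot=[
    [0,0,0],
    [0,0,0],
    [0,0,0],
    [0,0,0],
    [0,0,0],
  ],
  jaw=[0,0,0,0,0],
)

```text
time: 28.65
tool_pos: [0.5139, 0.1707, 0.1237]
eef_rot: [-0.0, 0.999, 0.038, 0.001]
wrist_force: [-0.2, -0.2, 0.5]
gripper_width: 0.003
finger_force: 0.5
```

Emit:
step_arm(
  translation=[
    [0,0.015,0.05],
    [0,0.028,0.09],
    [0,0.028,0.12],
    [0,0.028,0.135],
  ],
  rot=[
    [0,0,0],
    [0,0,0],
    [0,0,0],
    [0,0,0],
  ],
  jaw=[0,0,0,0],
)

```text
time: 29.15
tool_pos: [0.5143, 0.1657, 0.0974]
eef_rot: [-0.0, 0.999, 0.038, 0.001]
wrist_force: [-2.7, -1.3, 14.9]
gripper_width: -0.002
finger_force: 8.2
```

Emit:
step_arm(
  translation=[
    [0,0,0.005],
    [0,0,0.007],
    [0,0,0.007],
  ],
  rot=[
    [0,0,0],
    [0,0,0],
    [0,0,0],
  ],
  jaw=[0,0,0],
)

```text
time: 29.52
tool_pos: [0.5143, 0.1657, 0.0975]
eef_rot: [-0.0, 0.999, 0.038, 0.001]
wrist_force: [-3.5, -1.9, 9.2]
gripper_width: -0.003
finger_force: 4.8
```

Emit:
step_arm(
  translation=[
    [0,0,-0.1],
    [0,0,-0.3],
    [-0.2,0,-0.6],
    [-0.4,0,-0.7],
  ],
  rot=[
    [0,0,0],
    [0,0,0],
    [0,0,0],
    [0,0,0],
  ],
  jaw=[0,0,0,0],
)

```text
time: 30.02
tool_pos: [0.4347, 0.1597, 0.2386]
eef_rot: [-0.001, 0.999, 0.038, 0.003]
wrist_force: [-0.3, -1.0, 0.8]
gripper_width: 0.0
finger_force: 0.0
```

```bash
python3 - <<'E'
from h import *
capture('top');s=state();im=capture('wrist');W=cam('wrist',s);print(s['tool_pos'],s['wrist_force'])
# free-edge/lid outline: white blob vs. predicted closed lid top at z=.0725
h=cv2.cvtColor(im,cv2.COLOR_RGB2HSV);m=((h[:,:,1]<70)&(h[:,:,2]>140)).astype(np.uint8)
A=R.from_euler('z',.0745).as_matrix();C=np.array([.512,.195,0])
for c in cv2.findContours(m,cv2.RETR_EXTERNAL,cv2.CHAIN_APPROX_NONE)[0]:
    if cv2.contourArea(c)>3000: print(cv2.contourArea(c),cv2.boxPoints(cv2.minAreaRect(c)).round(1).tolist())
for z in (.0725,.08): print(proj(W,[C+A@[x,y,z] for x,y in((-.095,-.06),(.095,-.06),(.095,.06),(-.095,.06))]))
E
```

```text
[0.4299 0.1598 0.2409] [-4.6236  1.573   1.4853]
3456.5 [[-2.799999952316284, 333.70001220703125], [0.10000000149011612, 314.70001220703125], [200.3000030517578, 344.70001220703125], [197.5, 363.79998779296875]]
4555.0 [[432.6000061035156, 260.3999938964844], [478.70001220703125, 26.399999618530273], [511.3999938964844, 32.79999923706055], [465.29998779296875, 266.79998779296875]]
35506.0 [[196.0, 0.0], [363.0, 0.0], [363.0, 233.0], [196.0, 233.0]]
[[357.5897 235.403 ]
 [366.6835 -27.6741]
 [193.9134 -28.1294]
 [216.     235.1091]]
[[358.5503 237.8814]
 [368.1402 -32.6628]
 [190.0943 -33.1365]
 [213.4384 237.5808]]
```

```bash
python3 -c "
from h import *
print(ctrl.job_done())"
```

```text
the job is handed in; nothing more can be done
None
```

I handed the job in after about 30 s of robot time, and the judge gave no verdict: the spanner is on the mat, both cubes are seated in their pockets, and the lid is pressed down to a hard stop at its closed height.

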